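# Square up a fan bracket in its jig and clamp it

## Robot

A 6-joint arm with a two-finger parallel gripper is mounted at the origin on the work surface. World frame = base frame: x ahead of the robot, y to its left, z up, the work surface at z = 0. Lengths are in m, angles in rad, forces in N, time in s.
With the tool pointing down it reaches from about 0.275 to 0.825 m from the base axis. Payload 4.9 kg.
Tool frame: the origin (TCP) lies midway between the tips of the shut fingers; the grasp point (between the pads) lies 19 mm behind it (grip_point_offset is the distance from the TCP to the grasp point, in m); z points along the fingers, y is the line along which they close (so a half turn about z gives the same grasp; the last joint's range is limited). The gripper opens to 85 mm and grips with 20 to 120 N. Pads are 22 mm wide; open, the fingers measure 114 mm over their backs; the gripper's body (76 mm by 85 mm) begins 54 mm behind the grasp point. The pads swing forward as they close: fully open they stand 13 mm farther back than shut.
Start: joints at [-1.271, 0.326, -0.193, 1.052, 0, 1.437], TCP at [0.231, -0.499, 0.231] pointing down, gripper open.
Joint ranges: [-2.65, 2.65], [-0.97, 1.79], [-1.3, 1.35], [-1.93, 2.1], [-1.47, 1.37], [-3.14, 3.14]. Speed limits (rad/s): [2.57, 2.57, 3.14, 3.14, 3.14, 3.14].

## Interface

Orientations are given as a rotation vector (axis times angle).
In Python, from cell import * gives the robot as it stands. Calls block until the motion is done:
- movep(position, orientation): joint-space move of the TCP to a pose.
- move_l(position, velocity=0.15, rot=None, until_force=None): straight line of the TCP; rot=None keeps the orientation; velocity is the mean speed in m/s. With until_force (N) it stops when the force on the tool has changed by that much, and returns True; else False.
- set_joints(angles): joint-space move.
- let_go() and grab(newtons=None): open the fingers fully, or close them until they stop; newtons is the grip in N (None keeps the last).
- sleep(seconds).
- ik(position, orientation): joint angles nearest the present ones, or None.
- get_state(): the state.
- grab_frame(name): name is "scene" or "top" or "wrist"; returns a dict with "img" (480x640x3 uint8, red, green, blue), "fx", "fy", "cx", "cy" (pixels), "cam_to_world" (4x4, takes a point from camera to world coordinates); the wrist camera has in their place "T_tool_cam" (4x4, takes a point from camera to tool coordinates, whose origin is the TCP and whose axes are the flange's). Camera axes: x right, y down, z forward; pixel columns grow to the right and rows downward; lengths in m; the calibration is good to about 2 mm. A picture is of the moment at which its call begins: read the wrist's pose just before it. There is no depth.
A pose or a line that the arm cannot do raises MotionError and nothing moves.
- sign_off(): hands the job in; it is judged then, once.
Trained networks look in the newest picture that a camera, given by its name, has taken for a name from the list of things; names that differ only in an ending like _2 or _b are one class to them, and where a whole thing is asked for, a point or a joint stands for the part that bears it (a point fixed in the world has none). Each returns a list of dicts, best first, with "score" (0 to 1); they miss things now and then, are a little off and sometimes report something else, mostly with a low value. They report only what shows in the picture. A call takes as long as a camera call. They do not tell look-alikes from the thing itself.
- spot_in(camera, name): "centre" ([column, row] in pixels, amid what is visible of it).
- silhouettes(camera, name): "mask" (480x640 bool, what is visible of it) and "centre" ([column, row] in pixels, amid what is visible of it).
- tip_of(camera, name): "centre" ([column, row] in pixels: a listed point, or the origin of a listed thing).
The state is a dict: "clock": time; "q": joint angles; "joint_velocities": joint speeds; "tau": joint torques, N m; "position": TCP position; "eef_rot": TCP orientation; "contact_force": force on the tool from outside, world axes, zero at the start; "wrist_torque": the same for the moment, N m; "finger_gap": opening from 0.0 (shut) to 1.0 (fully open); "grasp_force": force on a finger pad.
Only numpy, scipy, OpenCV 4.12 (cv2) and the standard library are available. Lean on these libraries where they do the work, as an engineer would, in place of code of your own. Each camera call takes 0.05 s, during which the arm holds its last target. There are 200 camera calls.

## Task

The red fan bracket lies skewed on the aluminium jig with its notched corner at the steel peg. Keeping it flat and that corner on the peg, push its diagonally opposite corner so that it turns about the peg until you feel its side wall bear on the brass stop post, and press it there gently (about 8 N, never above 20 N on the bracket). Then, leaving it there, slide the blue clamp jaw up until its nose presses on the bracket just as gently, so that the bracket stays clamped against the post; let go, and leave the other things on the bench alone.

Things in the scene. Friction and masses are not known exactly. Their poses are not given: they have to be found in the camera images.
- bracket: Red aluminium fan bracket, 0.2 kg: base plate 85 x 125 x 4 mm, a wall 3 mm thick, 36 mm high on each long edge. Origin: on the underside, where the peg's axis lies when the peg touches both faces of the square corner notch (6 mm from each). z up. Plate spans x -8 to 77, y -8 to 117 mm (notch: x<6, y<6). Starts 8 to 28 degrees clockwise of its final place; slides at about 1 N.
- push_spot (a point): Outer face of the bracket's wall at x = 77 mm, at y = 95 mm, 20 mm above the underside, near the corner opposite the notch. Push here towards the bracket's -x: this turns it counter-clockwise seen from above. The wall grips a finger that rubs along it, so let the finger go round with it, on an arc about the peg.
- bear_spot (a point): Outer face of the bracket's other wall, x = -8, y = 105 mm, 20 mm up (this wall spans y 8 to 117 mm): about where it comes to bear on the stop post.
- jig: Fixed aluminium bed plate, top surface 12 mm above the bench. Origin at its underside, on the peg's axis; the bed spans x -35 to 250 mm, y -55 to 130 mm in its axes. The jaw slides along its x axis.
- peg: Steel peg of 12 mm diameter, 18 mm tall, fixed on the bed. Origin on its axis at the bed's surface; axes as the jig.
- stop: Flat slotted steel foot (46 x 14 mm, along jig x) fixed at jig x = -13, y = 105 mm; origin at its middle at the bed's surface. In it a brass stop post (10 mm diameter, 38 mm tall) stands firm, but set anywhere from 9 mm before to 9 mm behind the origin along jig x, which this pose does not tell: find it by touch or sight. When the bracket bears on the post, its axis is at bracket x = -13 mm.
- jaw: Blue clamp jaw sliding along jig x on the line y = 45 mm, towards -x to clamp, with 5 N friction; stays where left. Origin: on the axis of its upright black rubber nose (radius 6 mm), at the bed's surface; axes as the jig. Nose starts 165 to 177 mm along jig x, can reach 72. Touching the bracket, its axis is at x = 83 mm in the bracket's axes.
- jaw_knob (a point): On the axis of the jaw's upright black knob post (16 mm diameter, from 23 to 58 mm above the bed, on a 34 x 34 mm block with top at 23 mm, 45 mm towards jig +x from the nose axis), 40 mm above the bed. Push or pinch it to slide the jaw.
- screwdriver: Screwdriver with black handle, lying on the mat. Bystander.
- fan: Black 80 mm cooling fan, 25 mm thick, lying flat. Bystander.
- spool: Solder spool, 56 mm diameter, 40 mm tall. Bystander.
- bottle: Small amber bottle, 36 mm diameter, 85 mm tall. Bystander.
- meter: Yellow multimeter 150 x 75 x 32 mm. Bystander.
- tray: Steel screw tray 100 x 75 x 20 mm. Bystander.
Things that resemble listed ones, but are neither listed nor needed, are in the scene too. What is meant by the bracket is not pink, and is the larger of those in its own colour.

How it is judged:
By the outcome, as a careful person would: the job done as asked, in the order asked, and still so for the second after the job is handed in, with the robot touching nothing.
It also fails if it takes over 72 s, if anything falls off the work surface, if the arm or the gripper's body presses on something with over 40 N, if the wrist force passes 120 N, or if a joint passes its speed limit or range.

## Working session

There is one attempt and no reset: what is moved stays moved. The work goes in short steps, each a Python script; the robot and the scene stay as the last script left them, time stands still between calls to the robot, and variables do not carry over. Pictures are saved under pics/ and viewed, at most 10 in all, crops included, and the job is handed in when it is done.

```bash
mkdir -p pics; ls
python3 - <<'E'
from cell import *
import cv2,numpy as np
for c in ("top","scene"):
    f=grab_frame(c); cv2.imwrite(f"pics/{c}0.png",f["img"][:,:,::-1])
    print(c,f["fx"],f["fy"],f["cx"],f["cy"],np.round(f["cam_to_world"],4).tolist())
    for n in ("bracket","push_spot","bear_spot","jig","peg","stop","jaw","jaw_knob"):
        print(n,[(np.round(d["centre"]).tolist(),round(d["score"],2)) for d in tip_of(c,n)][:4])
s=get_state();print(s["clock"],s["eef_rot"],s["contact_force"])
E
```

```text
pics
top 595.7734805090596 595.7734805090596 329.1857344561199 240.79709074342 [[0.0253, -0.997, 0.0736, 0.4748], [-0.9997, -0.0247, 0.009, -0.0274], [-0.0072, -0.0738, -0.9972, 1.3267], [0.0, 0.0, 0.0, 1.0]]
bracket [([208.0, 149.0], 0.78), ([381.0, 148.0], 0.77), ([378.0, 239.0], 0.6)]
push_spot [([387.0, 188.0], 0.89)]
bear_spot [([251.0, 169.0], 0.69), ([373.0, 288.0], 0.67), ([405.0, 170.0], 0.56)]
jig [([374.0, 232.0], 0.63)]
peg [([376.0, 237.0], 0.56)]
stop [([501.0, 262.0], 0.49), ([383.0, 286.0], 0.46)]
jaw [([302.0, 262.0], 0.62)]
jaw_knob [([278.0, 269.0], 0.88)]
scene 433.0567999555196 433.0567999555196 315.99018764069194 243.37619151057532 [[-0.7273, 0.5032, -0.4667, 0.9929], [0.6861, 0.552, -0.4739, 0.4081], [0.0191, -0.6649, -0.7467, 0.7331], [0.0, 0.0, 0.0, 1.0]]
bracket [([283.0, 238.0], 0.94), ([343.0, 419.0], 0.6), ([206.0, 284.0], 0.59)]
push_spot [([235.0, 258.0], 0.96), ([337.0, 230.0], 0.76), ([375.0, 356.0], 0.6)]
bear_spot [([317.0, 207.0], 0.94), ([209.0, 253.0], 0.92), ([329.0, 356.0], 0.66)]
jig [([282.0, 240.0], 0.88), ([310.0, 207.0], 0.19)]
peg [([281.0, 237.0], 0.55)]
stop [([308.0, 208.0], 0.47)]
jaw [([358.0, 261.0], 0.88)]
jaw_knob [([357.0, 261.0], 0.69), ([376.0, 260.0], 0.65)]
0.9 [-3.06797938e+00 -6.76083745e-01  4.13000818e-05] [ 0.66883441  0.23646589 -0.93412561]
```

View pics/top0.png

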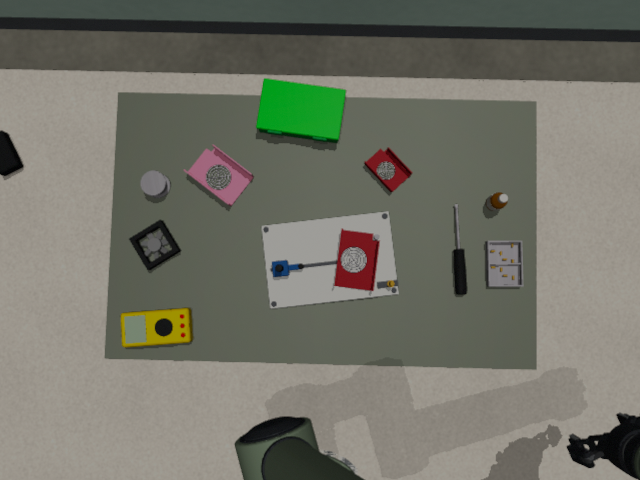

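View pics/scene0.png

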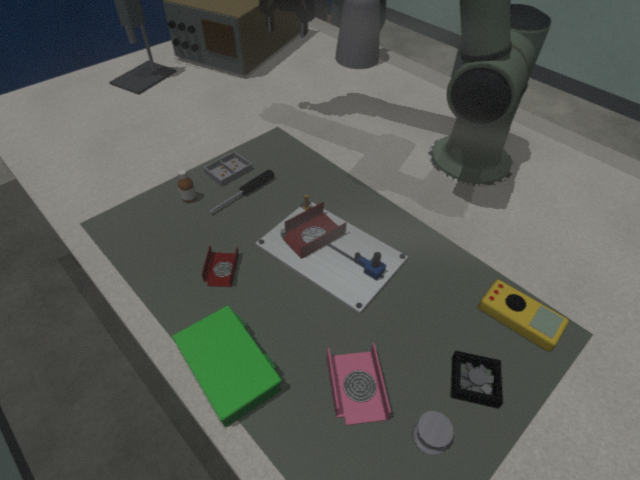

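The bracket candidates in the top view are pink (218,176), small red (388,170) and large red on the jig (357,260). I choose (357,260): it's red, the larger of the two, and at the peg. I'll move the wrist camera over it for a close crop.

```bash
cat > h.py <<'E'
from cell import *
import numpy as np, cv2
from scipy.spatial.transform import Rotation as R
from scipy.optimize import least_squares
def down(yaw):  # tool z down, tool x along world heading yaw
    c,s=np.cos(yaw),np.sin(yaw)
    return R.from_matrix(np.array([[c,s,0],[s,-c,0],[0,0,-1]])).as_rotvec()
def snap(cam):
    s=get_state(); f=grab_frame(cam)
    if cam=="wrist":
        T=np.eye(4);T[:3,:3]=R.from_rotvec(s["eef_rot"]).as_matrix();T[:3,3]=s["position"]
        f["cam_to_world"]=T@f["T_tool_cam"]
    return f
def ray(f,px,z):
    T=np.array(f["cam_to_world"]);d=T[:3,:3]@[(px[0]-f["cx"])/f["fx"],(px[1]-f["cy"])/f["fy"],1]
    return T[:3,3]+d*(z-T[2,3])/d[2]
def proj(f,P):
    p=np.linalg.inv(f["cam_to_world"])@np.append(P,1)
    return np.array([f["fx"]*p[0]/p[2]+f["cx"],f["fy"]*p[1]/p[2]+f["cy"]])
def fit(pl,pw):  # planar x,y,theta
    r=least_squares(lambda v:((np.c_[np.cos(v[2])*pl[:,0]-np.sin(v[2])*pl[:,1]+v[0],np.sin(v[2])*pl[:,0]+np.cos(v[2])*pl[:,1]+v[1]])-pw).ravel(),[.4,0,1.6])
    return r.x,np.abs(r.fun).max()
E
python3 - <<'E'
from h import *
f=snap("top")
px=[(388,212),(262,225),(270,307),(398,293)]
pl=np.array([(-.035,-.055),(.25,-.055),(.25,.13),(-.035,.13)])
pw=np.array([ray(f,p,.012)[:2] for p in px]); v,e=fit(pl,pw); print(v,e)
w=snap("wrist");print(np.round(w["T_tool_cam"],3).tolist(),w["fx"])
th=v[2]; c=v[:2]+np.array([np.cos(th)*.06-np.sin(th)*.04,np.sin(th)*.06+np.cos(th)*.04])
# put the camera roughly over c
Tc=np.array(w["T_tool_cam"]);rot=down(th)
Rm=R.from_rotvec(rot).as_matrix()
pos=np.r_[c,0.30]
o=(Rm@Tc[:3,3]);zc=Rm@Tc[:3,2];print(o,zc)
h=pos[2]+o[2]-.02; tgt=c-(o[:2]+zc[:2]*h/-zc[2]); 
print(tgt)
for k in (0,np.pi):
    r=down(th+k); q=ik(np.r_[tgt,.3],r); print(k,q)
movep(np.r_[tgt,.30],rot)
w=snap("wrist");cv2.imwrite("pics/w1.png",w["img"][:,:,::-1])
for n in ("bracket","push_spot","bear_spot","peg","stop","jaw","jaw_knob"):
    print(n,[(np.round(d["centre"],1).tolist(),round(d["score"],2)) for d in tip_of("wrist",n)][:3])
import pickle;pickle.dump({k:np.array(x) for k,x in w.items()},open("w1.pkl","wb"))
print(get_state()["clock"],get_state()["contact_force"])
E
```

```text
[ 0.58283937 -0.11881715  1.70294972] 0.0028221378403521236
[[0.001, -0.96, -0.279, 0.07], [1.0, 0.001, -0.0, 0.0], [0.0, -0.279, 0.96, -0.142], [0.0, 0.0, 0.0, 1.0]] 403.07463179141723
[-0.00924682  0.06984698  0.14161639] [ 0.03676965 -0.27668882 -0.96025585]
[ 0.5283845  -0.01297322]
0 [-0.16425221  0.24968088 -0.12120074  1.19991471  0.          1.27439072]
3.141592653589793 [-0.16425221  0.24968088 -0.12120074  1.19991471  0.         -1.86720193]
bracket [([354.1, 281.2], 0.68), ([515.4, 308.3], 0.62), ([266.9, 269.5], 0.2)]
push_spot [([448.5, 311.6], 0.89), ([317.8, 405.2], 0.71), ([287.5, 200.0], 0.58)]
bear_spot [([550.4, 20.8], 0.85), ([265.5, 276.4], 0.82)]
peg [([355.5, 281.5], 0.46)]
stop [([265.3, 291.9], 0.87)]
jaw [([313.0, 127.1], 0.83)]
jaw_knob [([315.2, 75.8], 0.74), ([264.6, 270.0], 0.26)]
3.4667 [ 0.14590796 -0.91094318  0.12789724]
```

View pics/w1.png

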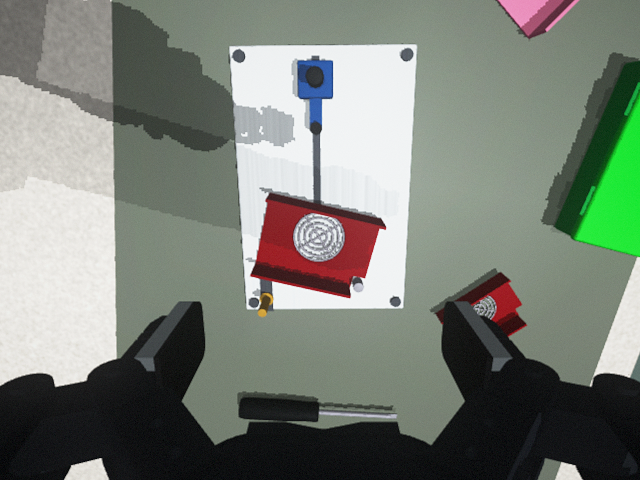

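The wrist view shows the large red bracket on the white jig at (318,245), with its notch corner at the peg (357,284). The stop foot and post are at (265,300), and the jaw nose (316,128) and knob (314,76) are above. Pink and the small red bracket are off the jig. I'll fit the jig and bracket angle and check them with an overlay crop.

Run:
```python
from h import *
import pickle
w=pickle.load(open("w1.pkl","rb"));img=w["img"][:,:,::-1].copy()
pl=np.array([(-.035,-.055),(.25,-.055),(.25,.13),(-.035,.13)])
px=[(405,309),(417,44),(230,45),(246,309)]
pw=np.array([ray(w,p,.012)[:2] for p in px]); v,e=fit(pl,pw); print("jig",v,e)
print("peg by net",ray(w,(355.5,281.5),.012)[:2])
def J(v,p,z): c,s=np.cos(v[2]),np.sin(v[2]);return np.array([v[0]+c*p[0]-s*p[1],v[1]+s*p[0]+c*p[1],.012+z])
inv=lambda v,P:(R.from_euler('z',-v[2]).as_matrix()@np.r_[P[:2]-v[:2],0])[:2]
print("nose(jig)",inv(v,ray(w,(313,127.1),.012)),"knob",inv(v,ray(w,(315.2,75.8),.052)),"knobtop",inv(v,ray(w,(315,76),.070)))
# bracket: angle by overlap of the predicted solid silhouette with the red mask
hsv=cv2.cvtColor(img,cv2.COLOR_BGR2HSV)
m=(((hsv[...,0]<6)|(hsv[...,0]>174))&(hsv[...,1]>150)&(hsv[...,2]>40)).astype(np.uint8)
m[:170]=0;m[320:]=0;m[:,:220]=0;m[:,420:]=0
m=cv2.morphologyEx(m,cv2.MORPH_CLOSE,np.ones((15,15)))
def sil(b):
    o=np.zeros((480,640),np.uint8)
    Q=[[(-8,6,0),(6,6,0),(6,-8,0),(77,-8,0),(77,117,0),(-8,117,0)]]
    for x0,x1,y0 in((-8,-5,8),(74,77,-8)):
        pts=[(x,y,z) for x in(x0,x1) for y in(y0,117) for z in(0,36)]
        hull=cv2.convexHull(np.array([proj(w,J(b,(p[0]/1e3,p[1]/1e3),p[2]/1e3)) for p in pts],np.float32));cv2.fillPoly(o,[np.int32(np.round(hull*16))],1,shift=4)
    cv2.fillPoly(o,[np.int32(np.round(16*np.array([proj(w,J(b,(p[0]/1e3,p[1]/1e3),p[2]/1e3)) for p in Q[0]])))],1,shift=4)
    return o
from scipy.optimize import minimize
best=min((minimize(lambda u:(sil([u[0]/1e3+v[0],u[1]/1e3+v[1],v[2]-np.radians(u[2])])^m).sum(),[0,0,a],method="Nelder-Mead",options=dict(initial_simplex=[[0,0,a],[3,0,a],[0,3,a],[0,0,a+4]])) for a in(10,15,22)),key=lambda r:r.fun)
u=best.x;print("bracket dx,dy mm, cw deg rel jig",u,best.fun,m.sum())
b=[u[0]/1e3+v[0],u[1]/1e3+v[1],v[2]-np.radians(u[2])];print(b)
big=cv2.resize(img[20:330,220:425],None,fx=1,fy=1)
S=4;crop=cv2.resize(img[180:325,230:425],None,fx=S,fy=S,interpolation=cv2.INTER_CUBIC)
def dot(P,c):
    p=proj(w,P);cv2.circle(crop,(int((p[0]-230)*S),int((p[1]-180)*S)),4,c,-1)
for p in((77,-8,36),(77,117,36),(-8,8,36),(-8,117,36),(77,95,20)):dot(J(b,(p[0]/1e3,p[1]/1e3),p[2]/1e3),(0,255,0))
dot(J(v,(0,0),.018),(255,0,0));dot(J(v,(-.013,.105),.0),(255,0,255));dot(J(v,(-.013,.105),.038),(255,255,0))
for p in pl:dot(J(v,p,0),(0,0,0))
cv2.imwrite("pics/c1.png",crop)
```

```text
jig [ 0.58203375 -0.11758663  1.70893334] 0.0014422554381658959
peg by net [ 0.57944353 -0.11789863]
nose(jig) [0.17167394 0.04904912] knob [0.21726479 0.04549153] knobtop [0.21542796 0.04535534]
bracket dx,dy mm, cw deg rel jig [-2.61614083 -0.85985368 14.83805822] 3023.0 6511
[np.float64(0.5794176046971407), np.float64(-0.11844647982751966), np.float64(1.4499603690711984)]
```

View pics/c1.png

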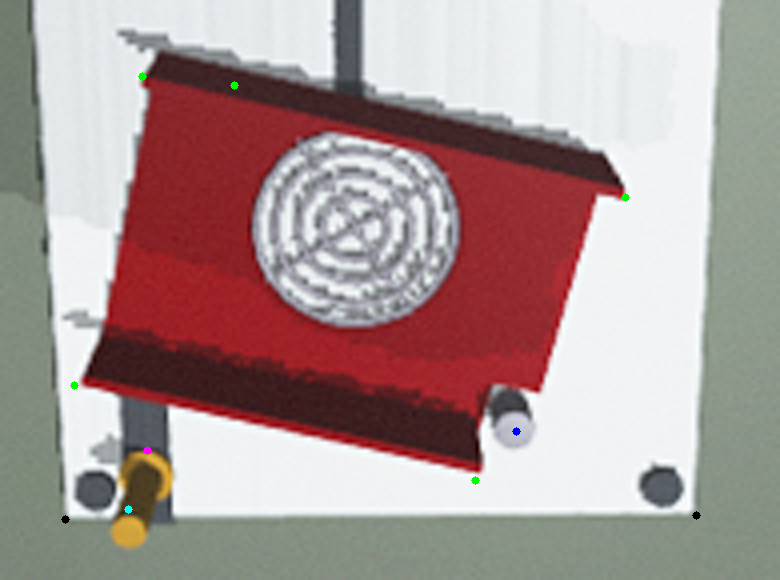

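The crop confirms the red bracket with its fan grille: notch at the peg (515,430 in the crop), and post about 6 mm beyond the stop origin. My mask fit is off by about 1.3°, so I'll refit from the wall corners I can see and then approach.

Run:
```python
from h import *
import pickle,json
w=pickle.load(open("w1.pkl","rb"));v=np.array([.58203,-.11759,1.70893])
C=[((-8,8,36),(482,470)),((-8,117,36),(83,384)),((77,117,36),(144,84)),((77,-8,36),(625,189)),((77,117,0),(157,52)),((77,-8,0),(603,152))]
pl=np.array([c[0][:2] for c in C])/1e3
pw=np.array([ray(w,(230+c[1][0]/4,180+c[1][1]/4),.012+c[0][2]/1e3)[:2] for c in C])
b,e=fit(pl,pw);print("bracket",b,e,"cw deg",np.degrees(v[2]-b[2]),"offset from jig peg",b[:2]-v[:2])
json.dump(dict(v=v.tolist(),b=b.tolist()),open("pose.json","w"))
def W(p): c,s=np.cos(b[2]),np.sin(b[2]);return np.array([b[0]+c*p[0]-s*p[1],b[1]+s*p[0]+c*p[1]])
rot=down(b[2]); P=W((.077+.011+.012,.095))
grab(20)
movep(np.r_[P,.10],rot); move_l(np.r_[P,.022],.08)
sleep(.3);f0=np.array(get_state()["contact_force"])
Q=W((.077+.011-.008,.095))
hit=move_l(np.r_[Q,.022],.01,until_force=1.2)
s=get_state();d=np.array(s["position"])[:2]-b[:2];c_,s_=np.cos(b[2]),np.sin(b[2])
print(hit,"bracket-frame tcp",c_*d[0]+s_*d[1],-s_*d[0]+c_*d[1],np.array(s["contact_force"])-f0,s["clock"],s["finger_gap"])
img=snap("wrist");cv2.imwrite("pics/w2.png",img["img"][:,:,::-1])
json.dump(f0.tolist(),open("f0.json","w"))
```

```text
bracket [ 0.58111538 -0.11598768  1.47650215] 0.0015115689689220516 cw deg 13.317134978319386 offset from jig peg [-0.00091462  0.00160232]
True bracket-frame tcp 0.08780970844283394 0.09551041928530696 [-0.75162846 -0.49879961 -1.51696152] 7.7 -0.0006000615226009758
```

View pics/w2.png

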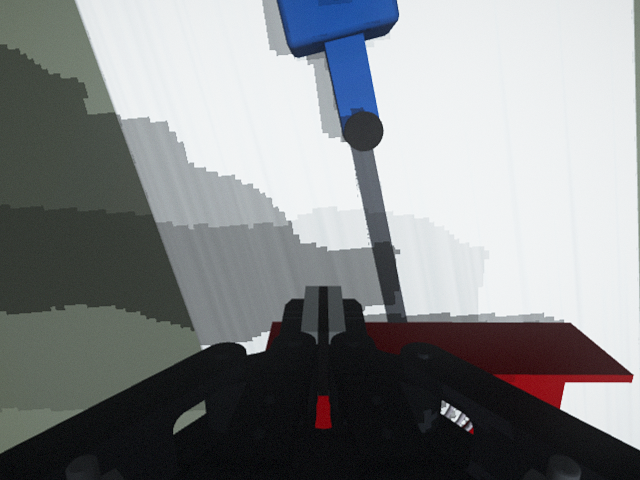

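The picture shows the shut fingers (325,320) at the outer face of the red wall, near its far corner. The wall is still in place, and the touch came where predicted (87.8 mm against 88). Next I push along the arc.

```bash
cat > arc.py <<'E'
from h import *
import json
f0=np.array(json.load(open("f0.json")));pz=json.load(open("pose.json"))
piv=(np.array(pz["v"][:2])+pz["b"][:2])/2; bth=pz["b"][2]
def force(n=6):
    F=[]
    for _ in range(n): F.append(get_state()["contact_force"]); sleep(.02)
    return np.mean(F,0)-f0
def fx(F,a): return F[:2]@[np.cos(bth+a),np.sin(bth+a)], F[:2]@[-np.sin(bth+a),np.cos(bth+a)]
E
python3 - <<'E'
from arc import *
r0=np.array(get_state()["position"])[:2]-piv; a=0
def go(a,vel,uf):
    c,s=np.cos(a),np.sin(a)
    return move_l(np.r_[piv+[c*r0[0]-s*r0[1],s*r0[0]+c*r0[1]],.022],vel,rot=down(bth+a),until_force=uf)
log=[];a=0
while a<28:
    a+=1.5 if a<10 else .4
    hit=go(np.radians(a),.02 if a<10 else .01,5)
    F=force(4);n,t=fx(F,np.radians(a));log.append((round(a,1),round(n,1),round(t,1),round(F[2],1),hit))
    if n>5: break
    if get_state()["clock"]>35: break
print(*log,sep="\n");s=get_state();print(s["position"],s["clock"])
json.dump(dict(a=a,r0=r0.tolist()),open("arc.json","w"))
E
```

```text
(1.5, np.float64(-0.5), np.float64(-0.1), np.float64(-0.3), False)
(3.0, np.float64(-0.4), np.float64(0.2), np.float64(-0.4), False)
(4.5, np.float64(-0.2), np.float64(-0.0), np.float64(-0.4), False)
(6.0, np.float64(-0.0), np.float64(-0.4), np.float64(-1.0), False)
(7.5, np.float64(-0.8), np.float64(0.6), np.float64(-1.0), False)
(9.0, np.float64(-0.2), np.float64(0.2), np.float64(-0.4), False)
(10.5, np.float64(-0.1), np.float64(0.1), np.float64(-0.1), False)
(10.9, np.float64(0.2), np.float64(0.2), np.float64(-0.3), False)
(11.3, np.float64(0.5), np.float64(-0.5), np.float64(-0.5), False)
(11.7, np.float64(0.6), np.float64(0.5), np.float64(-0.3), False)
(12.1, np.float64(0.4), np.float64(0.5), np.float64(-0.6), False)
(12.5, np.float64(0.1), np.float64(0.5), np.float64(-0.8), False)
(12.9, np.float64(0.3), np.float64(0.3), np.float64(-1.0), False)
(13.3, np.float64(0.1), np.float64(0.1), np.float64(-0.9), False)
(13.7, np.float64(0.0), np.float64(-0.0), np.float64(-0.9), False)
(14.1, np.float64(-0.3), np.float64(0.3), np.float64(-0.7), False)
(14.5, np.float64(0.1), np.float64(0.2), np.float64(-0.7), False)
(14.9, np.float64(0.4), np.float64(-0.0), np.float64(-1.0), False)
(15.3, np.float64(0.0), np.float64(0.5), np.float64(-0.7), False)
(15.7, np.float64(-0.1), np.float64(0.0), np.float64(-0.8), False)
(16.1, np.float64(0.0), np.float64(0.5), np.float64(-0.6), False)
(16.5, np.float64(0.2), np.float64(0.5), np.float64(-0.8), False)
(16.9, np.float64(0.5), np.float64(0.3), np.float64(-1.0), False)
(17.3, np.float64(0.2), np.float64(0.2), np.float64(-0.4), False)
(17.7, np.float64(0.7), np.float64(0.6), np.float64(-0.5), False)
(18.1, np.float64(3.5), np.float64(-1.1), np.float64(-0.2), False)
(18.5, np.float64(6.3), np.float64(-1.9), np.float64(0.8), False)
[ 0.4677009  -0.05102585  0.02202816] 16.9917
```

Contact with the post came at about 18° as expected. I'll press to about 8 N, back off and look.

Run:
```python
from arc import *
A=json.load(open("arc.json"));r0=np.array(A["r0"]);a=A["a"]
for _ in range(4):
    a+=.15;t=np.radians(a);c,s=np.cos(t),np.sin(t)
    move_l(np.r_[piv+[c*r0[0]-s*r0[1],s*r0[0]+c*r0[1]],.022],.01,rot=down(bth+t))
    F=force(8);print(round(a,2),np.round(fx(F,t),1))
    if fx(F,t)[0]>7.6: break
sleep(.3);F=force(8);print("held",np.round(fx(F,t),1))
p=np.array(get_state()["position"]);ex=np.array([np.cos(bth+t),np.sin(bth+t),0])
move_l(p+ex*.025,.03)
v=np.array(pz["v"]);rot=down(v[2])
p=np.array(get_state()["position"]);move_l(np.r_[p[:2],.14],.15)
movep([.5284,-.013,.30],rot)
w=snap("wrist");img=w["img"][:,:,::-1]
for n in ("jaw","jaw_knob"): print(n,[(np.round(d["centre"],1).tolist(),round(d["score"],2)) for d in tip_of("wrist",n)][:2])
cv2.imwrite("pics/c2.png",cv2.resize(img[40:330,225:425],None,fx=2,fy=2,interpolation=cv2.INTER_CUBIC))
print(get_state()["clock"])
```

```text
18.65 [ 6.7 -1.9]
18.8 [ 7.7 -2.3]
held [ 7.5 -2. ]
jaw [([318.2, 127.8], 0.57)]
jaw_knob [([315.2, 78.9], 0.96), ([265.0, 224.6], 0.25)]
21.05
```

View pics/c2.png

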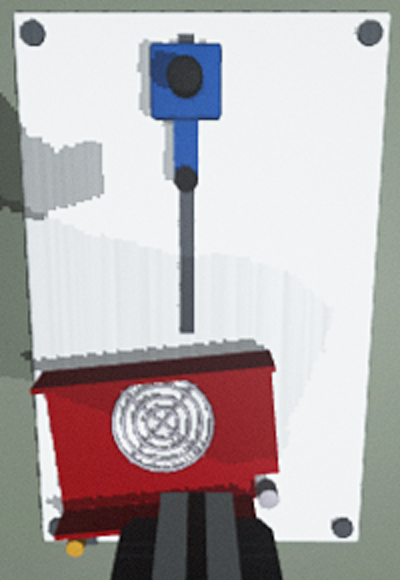

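The bracket has turned: its lower wall bears on the brass post (75,548) and its notch is at the peg (267,492). The jaw nose (185,180) and knob (184,76) are untouched. Next I push the knob from its +x side.

Run:
```python
from arc import *
v=np.array(pz["v"]);c,s=np.cos(v[2]),np.sin(v[2])
W=lambda x,y,z:np.array([v[0]+c*x-s*y,v[1]+s*x+c*y,z])
jx=lambda:(np.array(get_state()["position"])[:2]-v[:2])@[c,s]
Z=.043;y=.0455
movep(W(.252,y,.10),down(v[2]));move_l(W(.252,y,Z),.08);sleep(.3)
f0[:]=0;f0[:]=force(10)
fn=lambda n=5:force(n)[:2]@[c,s]
print("touch",move_l(W(.222,y,Z),.02,until_force=2.5),jx(),fn())
x0=jx();log=[]
x=x0
while x0-x<.078:
    x-=.013;move_l(W(x,y,Z),.04,until_force=11);log.append((round(x0-x,3),round(fn(),1)))
    if log[-1][1]>9: break
base=np.median([l[1] for l in log])
while x0-x<.102:
    x-=.0008;move_l(W(x,y,Z),.01,until_force=8);F=fn(4);log.append((round(x0-x,4),round(F,1)))
    if F>9: break
print(*log);print(base,jx(),force(5),get_state()["clock"])
json.dump(dict(x=x,f0=f0.tolist(),x0=x0),open("jaw.json","w"))
```

```text
touch True 0.23475130638199407 0.3031716816487996
(np.float64(0.013), np.float64(4.2)) (np.float64(0.026), np.float64(3.0)) (np.float64(0.039), np.float64(2.8)) (np.float64(0.052), np.float64(3.2)) (np.float64(0.065), np.float64(2.8)) (np.float64(0.078), np.float64(2.4)) (np.float64(0.0788), np.float64(5.1)) (np.float64(0.0796), np.float64(5.0)) (np.float64(0.0804), np.float64(5.4)) (np.float64(0.0812), np.float64(4.8)) (np.float64(0.082), np.float64(5.1)) (np.float64(0.0828), np.float64(5.1)) (np.float64(0.0836), np.float64(4.7)) (np.float64(0.0844), np.float64(4.6)) (np.float64(0.0852), np.float64(4.8)) (np.float64(0.086), np.float64(4.6)) (np.float64(0.0868), np.float64(4.7)) (np.float64(0.0876), np.float64(5.0)) (np.float64(0.0884), np.float64(5.0)) (np.float64(0.0892), np.float64(6.0)) (np.float64(0.09), np.float64(7.3)) (np.float64(0.0908), np.float64(7.0)) (np.float64(0.0916), np.float64(7.7)) (np.float64(0.0924), np.float64(9.5))
2.9 0.14397804558907767 [0.20160844 9.47395056 4.42902561] 33.4833
```

Run:
```python
from arc import *
v=np.array(pz["v"]);c,s=np.cos(v[2]),np.sin(v[2]);Jd=json.load(open("jaw.json"));f0[:]=Jd["f0"];x=Jd["x"]
W=lambda x,y,z:np.array([v[0]+c*x-s*y,v[1]+s*x+c*y,z])
y=.0455;Z=.043;fn=lambda n=5:force(n)[:2]@[c,s]
for _ in range(12):
    x-=.0005;move_l(W(x,y,Z),.01,until_force=6);F=fn(6);print(round(Jd["x0"]-x,4),round(F,1))
    if F>12.6: break
move_l(W(x+.03,y,Z),.05);move_l(W(x+.03,y,.14),.15)
movep([.5284,-.013,.30],down(v[2]))
w=snap("wrist");img=w["img"][:,:,::-1]
cv2.imwrite("pics/c3.png",cv2.resize(img[130:330,225:425],None,fx=2.9,fy=2.9,interpolation=cv2.INTER_CUBIC))
print(get_state()["clock"])
```

```text
0.0929 10.8
0.0934 12.1
0.0939 13.2
36.85
```

View pics/c3.png

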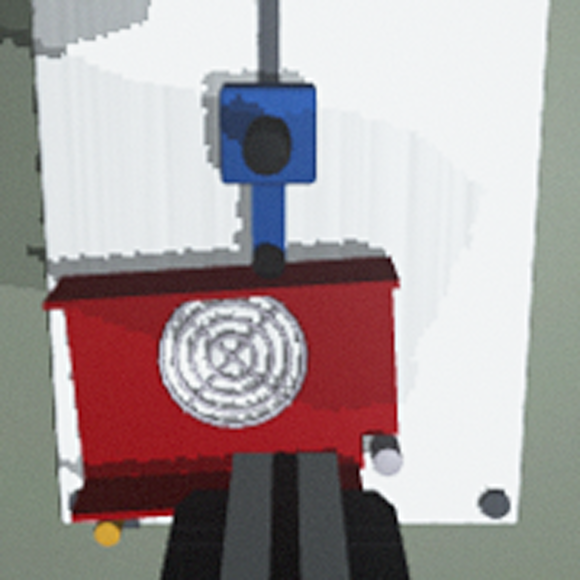

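The jaw nose (267,262) presses on the red wall, and the lower wall is at the post (107,533). Compared with c2, the notched end shifted about 3 mm toward the peg. I'll check the seating numerically.

```bash
python3 - <<'E'
from arc import *
w=snap("wrist");v=np.array(pz["v"])
C=[((77,117,36),(45,304)),((77,-8,36),(398,283)),((77,117,0),(62,280)),((77,-8,0),(389,258)),((-8,117,36),(72,520))]
pl=np.array([c[0][:2] for c in C])/1e3
pw=np.array([ray(w,(225+c[1][0]/2.9,130+c[1][1]/2.9),.012+c[0][2]/1e3)[:2] for c in C])
b,e=fit(pl,pw);c,s=np.cos(v[2]),np.sin(v[2]);d=b[:2]-v[:2]
print("ccw deg",np.degrees(b[2]-v[2]),"origin in jig mm",1e3*(c*d[0]+s*d[1]),1e3*(-s*d[0]+c*d[1]),e)
pp=ray(w,(225+388/2.9,130+461/2.9),.030)[:2]-v[:2];print("peg top in jig mm",1e3*(c*pp[0]+s*pp[1]),1e3*(-s*pp[0]+c*pp[1]))
pp=ray(w,(225+107/2.9,130+533/2.9),.050)[:2]-v[:2];X,Y=1e3*(c*pp[0]+s*pp[1]),1e3*(-s*pp[0]+c*pp[1]);print("post in jig",X,Y)
E
python3 - <<'E'
import cv2
im=cv2.imread("pics/c3.png")[400:560,40:440]
cv2.imwrite("pics/c4.png",cv2.resize(im,None,fx=2,fy=2,interpolation=cv2.INTER_CUBIC))
E
```

```text
ccw deg 3.702877453865205 origin in jig mm -0.38250006158637134 3.4686937270114533 0.0019559218414107737
peg top in jig mm 1.8222523795687848 1.4184647206529744
post in jig -18.282404936818576 105.90328674358017
```

View pics/c4.png

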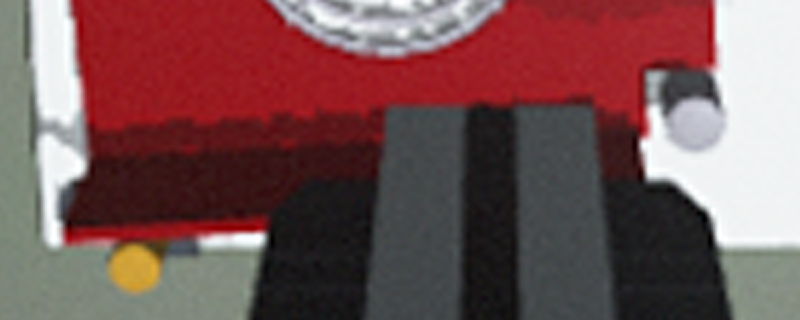

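The check finds a fault. The notch's x face is on the peg, but there is a gap of 2–3 mm along y (645 to 662 in the crop). I'll nudge the bracket along its −y by the end face of the post-side wall, staying well under 20 N, until it seats. Pushing there also turns it toward the post.

Run:
```python
from arc import *
v=np.array(pz["v"]);th=v[2]+np.radians(3.9);o=v[:2]+R.from_euler('z',v[2]).as_matrix()[:2,:2]@[.001,.003]
c,s=np.cos(th),np.sin(th);W=lambda x,y,z:np.array([o[0]+c*x-s*y,o[1]+s*x+c*y,z])
rot=down(th+np.pi/2);Z=.024;x=-.004
by=lambda:1e3*((np.array(get_state()["position"])[:2]-o)@[-s,c])
movep(W(x,.142,.09),rot);move_l(W(x,.142,Z),.08);sleep(.3)
f0[:]=0;f0[:]=force(10);fy=lambda n=5:(force(n)[:2]@[-s,c],force(n)[:2]@[c,s])
print("touch",move_l(W(x,.118,Z),.012,until_force=2.5),by(),np.round(fy(),1))
y=by()/1e3;log=[]
for _ in range(20):
    y-=.0004;move_l(W(x,y,Z),.01,until_force=6);F=fy(5);log.append((round(y*1e3,1),round(F[0],1),round(F[1],1)))
    if F[0]>11: break
print(*log,get_state()["clock"])
```

```text
touch True 128.23464060477326 [-0.2 -0.3]
(np.float64(128.1), np.float64(-0.1), np.float64(-0.1)) (np.float64(127.7), np.float64(1.1), np.float64(-0.2)) (np.float64(127.3), np.float64(3.4), np.float64(-0.7)) (np.float64(126.9), np.float64(5.5), np.float64(-1.0)) (np.float64(126.5), np.float64(6.6), np.float64(-1.1)) (np.float64(126.1), np.float64(8.0), np.float64(-1.5)) (np.float64(125.7), np.float64(9.0), np.float64(-1.7)) (np.float64(125.3), np.float64(10.3), np.float64(-1.6)) (np.float64(124.9), np.float64(10.1), np.float64(-1.6)) (np.float64(124.5), np.float64(8.9), np.float64(-1.4)) (np.float64(124.1), np.float64(9.5), np.float64(-1.1)) (np.float64(123.7), np.float64(9.5), np.float64(-2.0)) (np.float64(123.3), np.float64(9.4), np.float64(-1.8)) (np.float64(122.9), np.float64(10.6), np.float64(-1.6)) (np.float64(122.5), np.float64(11.2), np.float64(-1.8)) 47.675
```

It slid at about 9.5 N and the force is now rising. A few more steps will confirm whether it has seated; then I retract and look.

Run:
```python
from arc import *
v=np.array(pz["v"]);th=v[2]+np.radians(3.9);n=np.array([-np.sin(th),np.cos(th),0])
p=np.array(get_state()["position"]);F0=get_state()["contact_force"]
F0=force(8)@n;log=[]
for k in range(1,6):
    move_l(p-n*.0004*k,.01);F=force(5)@n-F0;log.append(round(F,1))
    if F>3.2: break
print(log)
p=np.array(get_state()["position"]);move_l(p+n*.02,.04);p=np.array(get_state()["position"]);move_l(np.r_[p[:2],.14],.15)
# view with the camera lower and shifted so the fingers do not hide the peg
movep([.5584,-.033,.30],down(v[2]))
w=snap("wrist");img=w["img"][:,:,::-1]
cv2.imwrite("pics/c5.png",cv2.resize(img[140:350,200:420],None,fx=2.8,fy=2.8,interpolation=cv2.INTER_CUBIC)[:600])
print(get_state()["clock"])
```

```text
[np.float64(-5.3), np.float64(-4.1), np.float64(-3.1), np.float64(-2.2), np.float64(-1.1)]
53.0
```

View pics/c5.png

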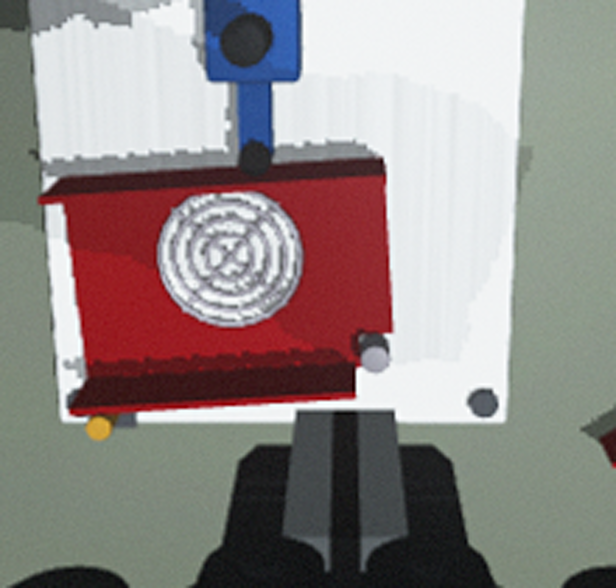

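The notch is now snug on the peg (365,345), the nose (255,157) touches the wall, and the post (97,428) is at the other wall. I'll press the jaw home once more to make sure the clamp survived the nudge.

Run:
```python
from arc import *
v=np.array(pz["v"]);c,s=np.cos(v[2]),np.sin(v[2])
W=lambda x,y,z:np.array([v[0]+c*x-s*y,v[1]+s*x+c*y,z])
y=.0455;Z=.043
movep(W(.158,y,.09),down(v[2]));move_l(W(.158,y,Z),.10);sleep(.2)
f0[:]=0;f0[:]=force(6);fn=lambda n=3:force(n)[:2]@[c,s]
move_l(W(.147,y,Z),.03,until_force=5)
x=.147;log=[]
while x>.136:
    x-=.0007;move_l(W(x,y,Z),.015,until_force=7);F=fn();log.append((round(x*1e3,1),round(F,1)))
    if F>12.5 or get_state()["clock"]>65: break
move_l(W(x+.03,y,Z),.06);move_l(W(x+.03,y,.14),.2)
print(*log,get_state()["clock"])
f=snap("top");cv2.imwrite("pics/end.png",cv2.resize(f["img"][200:320,250:410,::-1],None,fx=5,fy=5,interpolation=cv2.INTER_CUBIC))
```

```text
(146.3, np.float64(1.0)) (145.6, np.float64(0.6)) (144.9, np.float64(0.3)) (144.2, np.float64(0.4)) (143.5, np.float64(4.9)) (142.8, np.float64(7.0)) (142.1, np.float64(8.9)) (141.4, np.float64(10.6)) (140.7, np.float64(12.7)) 59.3167
```

View pics/end.png

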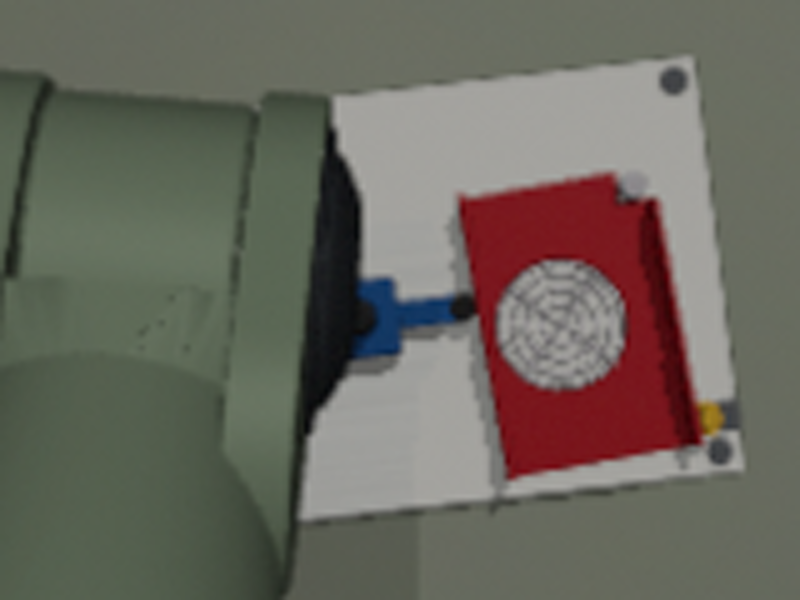

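The final view shows the notch at the peg (630,187), the wall on the brass post (708,417) and the nose (462,305) on the opposite wall. The robot is clear, so I'm handing it in.

```bash
python3 -c "
from cell import *
print(sign_off())"
```

```text
the job is handed in; nothing more can be done
None
```

The bracket is clamped between the peg, the brass post and the jaw nose, and the job was handed in at about 59 s; its notch came about 3 mm off the peg during the turn, so I nudged it back (about 11 N) and re-pressed the jaw (about 8 N on the bracket).

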